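# Tighten the recessed clamp nut with the long T-key

### The arm

A 6-joint arm with a two-finger parallel gripper is mounted at the origin on the work surface; the furniture and walls round the work are solid. World frame = base frame: x ahead of the robot, y to its left, z up, the work surface at z = 0. Lengths are in mm, angles in rad, forces in N, time in s.
With the tool pointing down it reaches from about 300 to 775 mm from the base axis. Payload 14.6 kg.
Tool frame: the origin (TCP) lies at the very end of the fingers, on their centre line; the grasp point (between the pads) lies 19 mm behind it; z points along the fingers, y is the line along which they close (so a half turn about z gives the same grasp; the last joint's range is limited). The gripper opens to 94 mm and grips with 3 to 60 N. Pads are 16 mm wide; open, the fingers measure 119 mm over their backs; the gripper's body (75 mm by 177 mm) begins 78 mm behind the grasp point.
Start: joints at [1.187, 0.3, 1.521, -0, 1.321, -0.067], TCP at [171.337, 522.621, 205.446] pointing down, gripper open.
Joint ranges: [-3.03, 3.03], [-0.79, 2.21], [0.23, 2.52], [-1.04, 4.18], [0, 3.07], [-2.55, 2.55]. Speed limits (rad/s): [2.22, 2.22, 2.57, 3.14, 3.14, 3.14].

### API

Orientations are given as [roll, pitch, yaw] about the fixed x, y, z axes, in that order (R = Rz(yaw) Ry(pitch) Rx(roll)).
In Python, from cell import manip, camera, get_calibration gives the robot as it stands.
- The arm moves only by the tool arm_command, never from a script. Its argument "targets" is a list of rows, each an object of numbers: "hand": the opening, from -1 (shut) to 1 (fully open), so that 0 is half open; "x", "y", "z": the shift along the tool's x, y, z in m; "yaw": the turn about the tool's z in rad. In form: [{"hand": .., "x": .., "y": .., "z": .., "yaw": ..}, ...]. A call has 1 to 10 rows; each row shifts and turns the commanded pose from where the row before left it, along the tool's axes as they then stand; what a row does not reach is not made up. A row lasts 1/10 s, in which the tool goes at most 50 mm and 8.59 degrees, less where a joint would pass 70% of its speed; a pose out of reach is approached as far as the arm can. A call is refused whole if a number of a shift passes 0.05 or a number of a turn 0.15, either way. A call with a gripper value outside its range is refused whole. The fingers move at their own pace and stop on an object; "newtons" is the grip in N (left out, the last holds). Time passes only in rows, so rows that do not move let the fingers close. It gives the time, the measured TCP pose, the force, the opening and the grip force at its end, in the units of the state.
- manip.read_state(): the state, without advancing time (a new reading comes with each control period).
- camera(name): name is "scene" or "top" or "wrist"; returns the picture (400x640x3 uint8, red, green, blue); there is no depth.
- get_calibration(name): a dict with "K" (3x3 intrinsics, pixels), "cam_to_world" (4x4, takes a point from camera to world coordinates). Camera axes: x right, y up, looking along -z (the intrinsics and any distortion apply to the point x, -y, -z); pixel columns grow to the right and rows downward; lengths in mm; the calibration is good to about 2 mm. The wrist camera is an equidistant fisheye: a pixel r from the principal point sees the ray r / f radians off the axis. A picture is of the moment at which its call begins: read the wrist's pose just before it. get_calibration takes no time and is no camera call; for the wrist camera it gives the pose at the moment of the call.
- manip.sign_off(): hands the job in; it is judged then, once.
The state is a dict: "clock": time; "joints": joint angles; "qd": joint speeds; "effort": joint torques, N m; "eef_pos": TCP position; "eef_rot": TCP orientation; "wrist_force": force on the tool from outside, world axes, zero at the start; "moment": the same for the moment, N m; "finger_gap": finger opening in mm; "finger_force": force on a finger pad.
Only numpy, scipy, OpenCV 4.12 (cv2) and the standard library are available. Lean on these libraries where they do the work, as an engineer would, in place of code of your own. Each camera call takes 0.05 s, during which the arm holds its last target. There are 200 camera calls.

### The job

Take the red-handled T-key out of the wooden rack, lower it into the deep bore of the green clamp housing so that its slotted socket sits right down over the brass wing nut at the bottom, and turn it clockwise (seen from above) until the nut is tight against its stop. Then let go, leaving the red key standing upright in the bore, and leave the blue-handled key in its place in the rack.

Things in the scene. Friction and masses are not known exactly. Their poses are not given: they have to be found in the camera images.
- red_key: Loose steel T-key, red handle, 190 mm tall, 0.3 kg, upright in a hole of the rack, foot 8 mm above the bench. Origin: foot centre; z up the 12 mm shank; x along the handle bar (76 long, 16 thick, 20 high, middle 180 mm above the foot; grip across the 16). Socket foot 42 mm wide with a slot along x, 18 wide, 22 deep, right across, that goes over the nut's wings. Half a turn about z is the same.
- blue_key: The wrong key: like the red one, same origin and axes, but with a blue handle and a plain round foot 34 mm wide. It stays in the other hole of the fixed wooden rack (45 mm high; two holes 48 mm wide, 96 mm apart, one behind the other as the robot sees them). Which hole holds which key changes. Carry the red key out sideways, clear of it.
- nut_seat (a point): Centre of the bore's flat bottom on the nut's axis, 12 mm above the bench; z up, x along the nut's wings (turns with it). Bore 54 mm wide, 4 mm chamfer, 78 mm deep, open at the top of the fixed green housing (90x90, 90 mm high). Brass wings: one straight bar 36 long, 8 thick, 18 high, on the bottom. Key goes down with its handle along the wings (within 15 degrees) till its foot is on the bottom.
- nut (a joint): Turn of the wing nut in rad, growing clockwise seen from above: starts at 0 to 0.25, tight at its hard stop at 0.9. Stiff (about 0.1 N m), stays where left. The slot has play: a key set in line with the wings turns about 0.35 rad (20 degrees) before the nut follows, so turn the key that much farther than the nut has to go.
There are look-alikes about, which are no part of the job. Leave any orange or pink look-alike of the red_key alone.

How it is judged (in metres and radians):
On the way, in this order (a step that is already met when the one before it is completed fails the run):
1. the red key is fully down in the bore over the nut, before the nut is turned (distance between red_key and nut_seat below 0.014 m and angle between red_key's own z axis and vertical below 0.2 rad and value of joint nut below 0.6 rad), for 0.2 s.
2. the nut is turned to its stop with the red key on it (value of joint nut above 0.75 rad and distance between red_key and nut_seat below 0.016 m), for 0.1 s.
At the end, for the whole second after the job is handed in: The nut is tight (joint past 0.75 rad, within about 9 degrees of its stop); the red key stands at rest in the bore, its foot within 16 mm of the centre of the bore's bottom and within 11 degrees of upright; the blue key stands upright in its hole, within 20 mm of where it was (all of step 2 and angle between each of red_key, blue_key's own z axis and vertical below 0.2 rad and linear speed of red_key below 0.02 m/s and distance of blue_key from where it was at the start of the episode below 0.02 m); the robot touches nothing.
It also fails if it takes over 42 s, if anything falls off the work surface, if the arm or the gripper's body presses on something with over 40 N, if the wrist force passes 120 N, or if a joint passes its speed limit or range.

## Working session

There is one attempt and no reset: what is moved stays moved. The work goes in short steps, Python scripts to look and compute and a tool call to move; the robot and the scene stay as the last step left them, time stands still between calls to the robot, and variables do not carry over. Pictures are saved under pics/ and viewed, at most 10 in all, crops included, and the job is handed in when it is done.

Besides the shell and the picture viewer there is one more tool, called after ">>>" in YAML: its name, and indented under it one key for each argument. arm_command: Moves the arm, as the interface text tells. Its arguments: {"type":"object","properties":{"targets":{"type":"array"},"newtons":{"type":"number"}},"required":["targets"]}

```bash
mkdir -p pics; python3 - <<'E'
from cell import manip, camera, get_calibration
import cv2, numpy as np
for n in ["scene","top"]:
    im=camera(n); np.save(f"pics/{n}0.npy",im); cv2.imwrite(f"pics/{n}0.png",im[:,:,::-1])
    c=get_calibration(n); print(n,np.round(np.array(c["K"]),1).tolist(),np.round(np.array(c["cam_to_world"]),3).tolist(),[k for k in c])
print(manip.read_state())
E
```

```text
scene [[452.9, 0.0, 321.0], [0.0, 452.9, 194.8], [0.0, 0.0, 1.0]] [[0.7, 0.409, -0.585, -141.077], [-0.714, 0.402, -0.574, -445.146], [0.001, 0.819, 0.573, 618.284], [0.0, 0.0, 0.0, 1.0]] ['K', 'cam_to_world']
top [[377.7, 0.0, 320.1], [0.0, 377.7, 199.5], [0.0, 0.0, 1.0]] [[-0.014, 0.967, -0.256, 223.639], [-1.0, -0.013, 0.005, 113.727], [0.001, 0.256, 0.967, 882.179], [0.0, 0.0, 0.0, 1.0]] ['K', 'cam_to_world']
{'clock': 0.1, 'joints': array([ 1.18735305e+00,  3.00398906e-01,  1.52150771e+00,  2.59029476e-05,
        1.32070797e+00, -6.65884335e-02]), 'qd': array([-0.00212468, -0.00175277, -0.00174778, -0.00016665,  0.0010869 ,
        0.00085926]), 'effort': array([ 1.06934956e-03, -5.32640398e+01, -3.53285301e+01,  7.09318346e-02,
        2.33897078e-02, -1.25932884e-04]), 'eef_pos': array([171.27170653, 522.40782074, 204.95697265]), 'eef_rot': array([-3.14057466e+00, -9.30330412e-05,  2.82473134e+00]), 'wrist_force': array([-0.14721723,  1.29624796,  0.70705146]), 'moment': array([ 0.01151721,  0.02403489, -0.03746218]), 'finger_force': 0.0, 'finger_gap': 93.801327915873}
```

View pics/scene0.png

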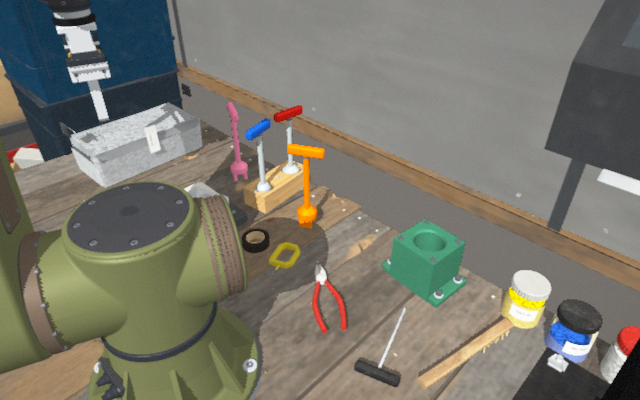

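View pics/top0.png

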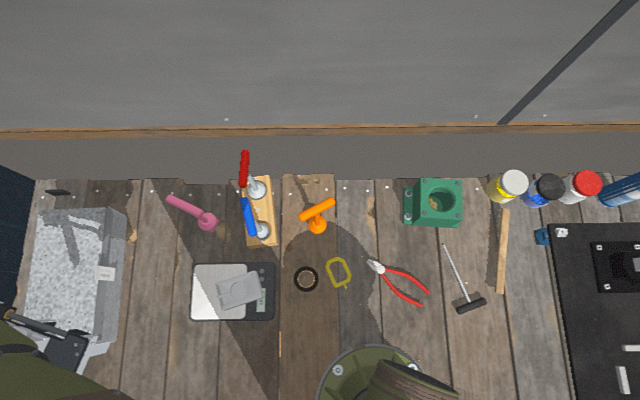

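Candidates: red handle scene (288,114)/top (244,168), the one wanted. Look-alikes are orange at (306,152)/(318,210), pink at (235,110)/(190,205), and blue at (258,129)/(249,218). The red key is in the far rack hole and the bore is at scene (432,240)/top (440,201).

```bash
cat > h.py <<'E'
from cell import manip, camera, get_calibration
import cv2, numpy as np
def ray(n,uv):
    c=get_calibration(n);K=np.array(c["K"]);M=np.array(c["cam_to_world"])
    uv=np.atleast_2d(uv).astype(float)
    if n=="wrist":
        p=(uv-K[:2,2])/[K[0,0],K[1,1]];t=np.linalg.norm(p,axis=1)[:,None]
        d=np.c_[p/np.maximum(t,1e-9)*np.sin(t),np.cos(t)]
    else: d=np.c_[(uv-K[:2,2])/[K[0,0],K[1,1]],np.ones(len(uv))]
    return M[:3,3],(d*[1,-1,-1])@M[:3,:3].T
def atz(n,uv,z):
    o,d=ray(n,uv);return o+d*((z-o[2])/d[:,2])[:,None]
def tri(a,ua,b,ub):
    A=np.zeros((3,3));B=np.zeros(3)
    for n,u in((a,ua),(b,ub)):
        o,d=ray(n,u);d=d[0]/np.linalg.norm(d[0]);P=np.eye(3)-np.outer(d,d);A+=P;B+=P@o
    return np.linalg.solve(A,B)
def blob(im,kind,box):
    h=cv2.cvtColor(im,cv2.COLOR_RGB2HSV).astype(int);H,S,V=h[...,0],h[...,1],h[...,2]
    m=(S>140)&(V>60)&{"red":(H<5)|(H>172),"blue":(H>100)&(H<125)}[kind]
    k=np.zeros_like(m);x0,y0,x1,y1=box;k[y0:y1,x0:x1]=1;m&=k
    return cv2.minAreaRect(np.argwhere(m)[:,::-1].astype(np.float32)),m
E
python3 - <<'E'
from h import *
S=np.load("pics/scene0.npy");T=np.load("pics/top0.npy")
for k,bs,bt in(("red",(265,95,310,135),(225,140,265,193)),("blue",(240,112,280,145),(230,190,265,245))):
    rs,_=blob(S,k,bs);rt,_=blob(T,k,bt)
    print(k,rs,rt,tri("scene",rs[0],"top",rt[0]).round(1))
    for n,r in(("scene",rs),("top",rt)):
        c=cv2.boxPoints(r);e=[(c[i]+c[(i+1)%4])/2 for i in range(4)]
        e=sorted(e,key=lambda p:-np.linalg.norm(p-r[0]))[:2];w=atz(n,e,188);d=w[0]-w[1]
        print(n,w.mean(0).round(1),np.linalg.norm(d).round(1),np.degrees(np.arctan2(d[1],d[0])).round(1))
print("bore",atz("scene",[432,240],90).round(),atz("top",[440,201],90).round())
a=cv2.resize(T[140:250,220:340],None,fx=3.3,fy=3.3,interpolation=2);b=cv2.resize(T[165:240,395:475],None,fx=4.84,fy=4.84,interpolation=2)
c=cv2.resize(S[90:230,210:340],(396,363),interpolation=2);d=cv2.resize(S[210:310,375:475],(387,363),interpolation=2)
o=np.zeros((600,800,3),np.uint8)
for im,x,y in((a,0,0),(b,400,0),(c,0,300),(d,400,300)):
    im=cv2.resize(im,(400,300));o[y:y+300,x:x+400]=im
cv2.imwrite("pics/crop1.png",o[:,:,::-1])
E
```

```text
red ((287.8082275390625, 113.32194519042969), (9.36329174041748, 29.84549331665039), 69.44395446777344) ((243.74752807617188, 168.52476501464844), (8.95533561706543, 37.512901306152344), 5.710592269897461) [471.1 257.9 189.4]
scene [473.5 260.3 188. ] 80.7 -2.6
top [472.5 257.9 188. ] 76.8 -3.3
blue ((257.576904296875, 129.11538696289062), (10.261954307556152, 29.121761322021484), 56.3099365234375) ((247.88238525390625, 216.52944946289062), (39.290767669677734, 8.731282234191895), 75.96376037597656) [376.  246.7 188.5]
scene [377.6 248.1 188. ] 85.6 -165.1
top [376.9 246.7 188. ] 76.3 15.5
bore [[ 437. -156.   90.]] [[ 427. -150.   90.]]
```

View pics/crop1.png

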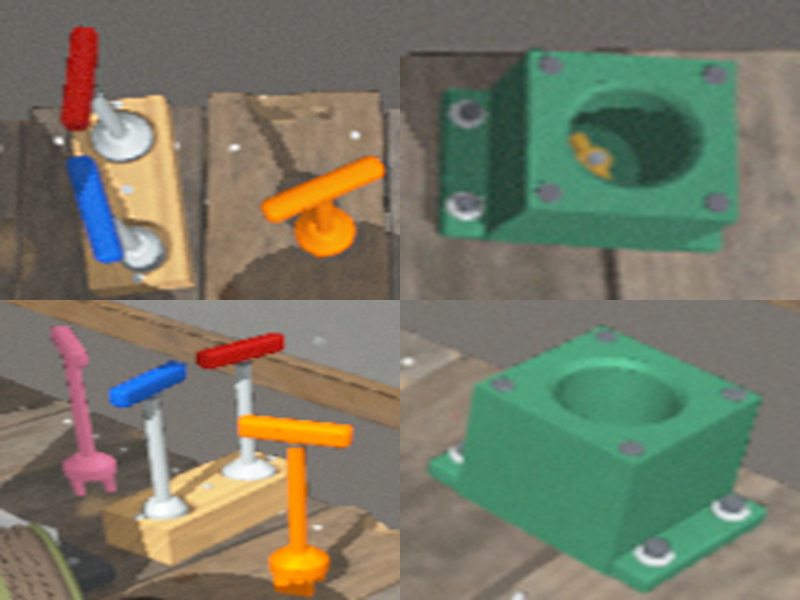

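The crop confirms it: true red bar on a steel key in the far hole, blue in the near one, orange and pink keys standing on the bench, brass wings visible in the bore. I'll go over the bore first to see the wings.

>>> arm_command:
  targets:
    - {"yaw":0.15,"z":-0.015}
    - {"yaw":0.15,"z":-0.015}
    - {"yaw":0.15,"z":-0.015}
    - {"yaw":0.15,"z":-0.015}
    - {"yaw":0.15,"z":-0.015}
    - {"yaw":0.15,"z":-0.015}
    - {"yaw":0.15,"z":-0.015}
    - {"yaw":0.15,"z":-0.015}
    - {"yaw":0.15}
    - {"yaw":0.15}

```text
schema error: expected keys hand, x, y, z, yaw
```

>>> arm_command:
  targets:
    - {"yaw":0.15}
    - {"yaw":0.15}
    - {"yaw":0.15}
    - {"yaw":0.15}
    - {"yaw":0.15}
    - {"yaw":0.15}
    - {"yaw":0.15}
    - {"yaw":0.15}
    - {"yaw":0.15}
    - {"yaw":0.03}

```text
schema error: expected keys hand, x, y, z, yaw
```

```bash
python3 - <<'E'
from h import *
s=manip.read_state();print(s["clock"],s["eef_pos"],s["eef_rot"],s["joints"].round(3))
M=get_calibration("wrist")["cam_to_world"];print(np.round(M,3),get_calibration("wrist")["K"])
E
```

```text
0.1 [171.27170653 522.40782074 204.95697265] [-3.14057466e+00 -9.30330412e-05  2.82473134e+00] [ 1.187  0.3    1.522  0.     1.321 -0.067]
[[ 3.11000e-01 -9.18000e-01 -2.45000e-01  1.00318e+02]
 [ 9.50000e-01  3.00000e-01  8.20000e-02  5.46106e+02]
 [-1.00000e-03 -2.58000e-01  9.66000e-01  3.85222e+02]
 [ 0.00000e+00  0.00000e+00  0.00000e+00  1.00000e+00]] [[309.70691629   0.         320.60160613]
 [  0.         309.70691629 205.30914903]
 [  0.           0.           1.        ]]
```

>>> arm_command:
  targets:
    - {"hand":1,"x":0,"y":0,"z":-0.015,"yaw":0.15}
    - {"hand":1,"x":0,"y":0,"z":-0.015,"yaw":0.15}
    - {"hand":1,"x":0,"y":0,"z":-0.015,"yaw":0.15}
    - {"hand":1,"x":0,"y":0,"z":-0.015,"yaw":0.15}
    - {"hand":1,"x":0,"y":0,"z":-0.015,"yaw":0.15}
    - {"hand":1,"x":0,"y":0,"z":-0.015,"yaw":0.15}
    - {"hand":1,"x":0,"y":0,"z":-0.015,"yaw":0.15}
    - {"hand":1,"x":0,"y":0,"z":-0.015,"yaw":0.15}
    - {"hand":1,"x":0,"y":0,"z":0,"yaw":0.15}
    - {"hand":1,"x":0,"y":0,"z":0,"yaw":0.15}

```text
clock: 1.1
eef_pos: [171.3, 522.6, 325.5]
eef_rot: [-3.142, -0.0, 1.319]
wrist_force: [-0.8, 0.4, -0.5]
finger_gap: 94.0
finger_force: 0.0
```

>>> arm_command:
  targets:
    - {"hand":1,"x":0,"y":0,"z":0,"yaw":0.15}
    - {"hand":1,"x":0,"y":0,"z":0,"yaw":0.15}
    - {"hand":1,"x":0,"y":0,"z":0,"yaw":0.15}
    - {"hand":1,"x":0,"y":0,"z":0,"yaw":0.15}
    - {"hand":1,"x":0,"y":0,"z":0,"yaw":0.15}
    - {"hand":1,"x":0,"y":0,"z":0,"yaw":0.15}
    - {"hand":1,"x":0,"y":0,"z":0,"yaw":0.15}
    - {"hand":1,"x":0,"y":0,"z":0,"yaw":0.15}
    - {"hand":1,"x":0,"y":0,"z":0,"yaw":0.15}
    - {"hand":1,"x":0,"y":0,"z":0,"yaw":0.03}

```text
clock: 2.1
eef_pos: [234.8, 487.5, 321.9]
eef_rot: [-3.115, 0.042, 0.047]
wrist_force: [-0.7, 0.3, 0.1]
finger_gap: 93.9
finger_force: 0.0
```

>>> arm_command:
  targets:
    - {"hand":1,"x":0.01,"y":0.045,"z":0,"yaw":0}
    - {"hand":1,"x":0.01,"y":0.045,"z":0,"yaw":0}
    - {"hand":1,"x":0.01,"y":0.045,"z":0,"yaw":0}
    - {"hand":1,"x":0.01,"y":0.045,"z":0,"yaw":0}
    - {"hand":1,"x":0.01,"y":0.045,"z":0,"yaw":0}
    - {"hand":1,"x":0.01,"y":0.045,"z":0,"yaw":0}
    - {"hand":1,"x":0.01,"y":0.045,"z":0,"yaw":0}
    - {"hand":1,"x":0.01,"y":0.045,"z":0,"yaw":0}
    - {"hand":1,"x":0.01,"y":0.045,"z":0,"yaw":0}
    - {"hand":1,"x":0.01,"y":0.045,"z":0,"yaw":0}

```text
clock: 3.1
eef_pos: [355.0, 43.3, 306.3]
eef_rot: [-3.115, 0.041, 0.053]
wrist_force: [1.0, -0.1, 0.8]
finger_gap: 93.9
finger_force: 0.0
```

>>> arm_command:
  targets:
    - {"hand":1,"x":0,"y":0.045,"z":0,"yaw":0}
    - {"hand":1,"x":0,"y":0.045,"z":0,"yaw":0}
    - {"hand":1,"x":0,"y":0.045,"z":0,"yaw":0}
    - {"hand":1,"x":0,"y":0.045,"z":0,"yaw":0}
    - {"hand":1,"x":0,"y":0,"z":0,"yaw":0}
    - {"hand":1,"x":0,"y":0,"z":0,"yaw":0}

```text
clock: 3.7
eef_pos: [364.1, -135.1, 301.0]
eef_rot: [-3.114, 0.042, 0.05]
wrist_force: [-0.6, -0.1, -0.9]
finger_gap: 94.1
finger_force: 0.0
```

```bash
python3 - <<'E'
from h import *
s=manip.read_state();print(s["clock"],s["eef_pos"],s["eef_rot"],s["joints"].round(3))
np.save("pics/Mw1.npy",get_calibration("wrist")["cam_to_world"])
im=camera("wrist");np.save("pics/w1.npy",im);cv2.imwrite("pics/w1.png",im[:,:,::-1])
E
```

```text
3.7 [ 364.05586884 -135.05246397  301.03060398] [-3.11404878  0.04221237  0.05019392] [-0.452 -0.103  1.743  0.004  1.552  1.069]
```

View pics/w1.png

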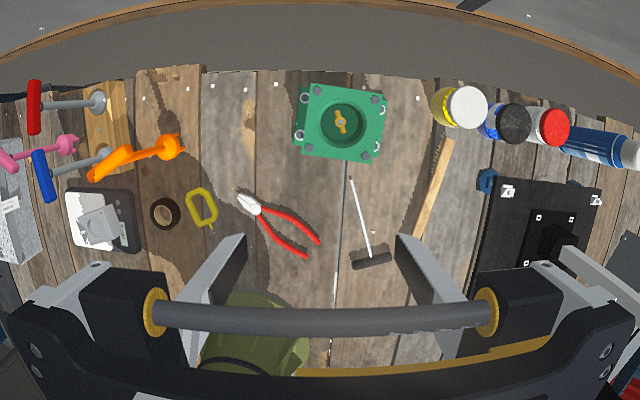

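Green housing with bore at (341,122) and brass wings visible at its bottom. The tool has a small persistent tilt (0.05 rad) from reaching the wrist limit; I can live with it and compensate.

```bash
python3 - <<'E'
from h import *
im=np.load("pics/w1.npy")
h=cv2.cvtColor(im,cv2.COLOR_RGB2HSV).astype(int);H,S,V=h[...,0],h[...,1],h[...,2]
sub=np.zeros(H.shape,bool);sub[95:150,315:370]=1
m=sub&(H>12)&(H<35)&(S>100)&(V>60)
p=np.argwhere(m)[:,::-1]+0.0
w=atz("wrist",p,30)[:,:2];c=w.mean(0);u,s,v=np.linalg.svd(w-c)
print("nut",len(p),p.mean(0),c.round(1),np.degrees(np.arctan2(v[0,1],v[0,0])),np.ptp((w-c)@v.T,axis=0).round(1))
print(cv2.minAreaRect(w.astype(np.float32)))
g=np.zeros(H.shape,bool);g[75:170,285:395]=1;g&=(H>60)&(H<90)&(S>100)
gt=(g&(V>np.percentile(V[g],45))).astype(np.uint8)*255
b=cv2.resize(im[75:170,285:395],None,fx=6,fy=6,interpolation=2)
cv2.imwrite("pics/crop2.png",b[:,:,::-1])
E
```

```text
nut 151 [339.64238411 121.45033113] [ 433.6 -150.7] -158.73561150659978 [35.6 15.4]
((433.5673828125, -151.14358520507812), (34.26873016357422, 14.777338027954102), 8.350944519042969)
```

View pics/crop2.png

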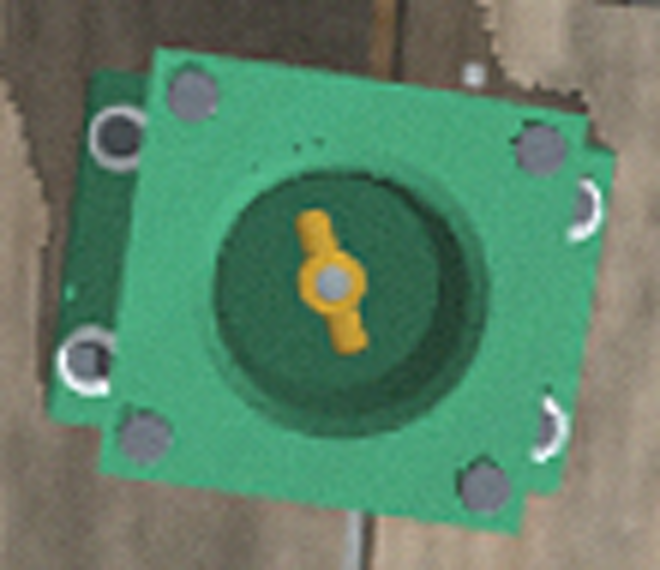

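```bash
python3 - <<'E'
from h import *
f=lambda l:np.array(l)/6.+[285,75]
t=atz("wrist",f([(312,215),(350,345),(332,283)]),28);d=t[0]-t[1]
print("tips",t.round(1),np.hypot(*d[:2]),np.degrees(np.arctan2(d[1],d[0])))
b=atz("wrist",f([(192,96),(541,148),(484,486),(145,436)]),92);print("bolts",b.round(1),b.mean(0),np.ptp(b,axis=0))
# red key seen here too
im=np.load("pics/w1.npy");r,_=blob(im,"red",(20,70,48,140));print(r,tri("wrist",r[0],"scene",(287.8,113.3)).round(1),tri("wrist",r[0],"top",(243.7,168.5)).round(1))
E
```

```text
tips [[ 448.7 -146.1   28. ]
 [ 417.8 -157.    28. ]
 [ 432.5 -151.8   28. ]] 32.78685353819554 19.50424815527397
bolts [[ 471.8 -118.7   92. ]
 [ 465.9 -190.7   92. ]
 [ 394.2 -183.9   92. ]
 [ 400.5 -112.5   92. ]] [ 433.09973863 -151.4455124    92.        ] [77.61411056 78.22995866  0.        ]
((33.5, 107.0), (56.0, 13.0), 90.0) [471.2 258.8 189.2] [471.1 257.5 190.4]
```

>>> arm_command:
  targets:
    - {"hand":1,"x":0,"y":0,"z":0,"yaw":0.1}
    - {"hand":1,"x":0.01,"y":-0.044,"z":0,"yaw":0}
    - {"hand":1,"x":0.01,"y":-0.044,"z":0,"yaw":0}
    - {"hand":1,"x":0.01,"y":-0.044,"z":0,"yaw":0}
    - {"hand":1,"x":0.01,"y":-0.044,"z":0,"yaw":0}
    - {"hand":1,"x":0.01,"y":-0.044,"z":0,"yaw":0}
    - {"hand":1,"x":0.01,"y":-0.044,"z":0,"yaw":0}
    - {"hand":1,"x":0.01,"y":-0.044,"z":0,"yaw":0}
    - {"hand":1,"x":0.01,"y":-0.044,"z":0,"yaw":0}
    - {"hand":1,"x":0.005,"y":-0.044,"z":0,"yaw":0}

```text
clock: 4.75
eef_pos: [467.5, 260.1, 306.7]
eef_rot: [-3.119, 0.044, -0.046]
wrist_force: [0.6, -0.5, -0.3]
finger_gap: 93.9
finger_force: 0.0
```

>>> arm_command:
  targets:
    - {"hand":1,"x":0,"y":0,"z":0,"yaw":0}
    - {"hand":1,"x":0,"y":0,"z":0,"yaw":0}

```text
clock: 4.95
eef_pos: [467.4, 258.1, 306.3]
eef_rot: [-3.119, 0.045, -0.045]
wrist_force: [-0.1, -0.6, -1.0]
finger_gap: 94.1
finger_force: 0.0
```

```bash
cat >> h.py <<'E'
from scipy.spatial.transform import Rotation as Ro
def shift(target,grasp=19):
    s=manip.read_state();R=Ro.from_euler("xyz",s["eef_rot"]).as_matrix()
    p=s["eef_pos"]-R[:,2]*grasp
    print(s["clock"],"tcp",s["eef_pos"].round(1),"rpy",s["eef_rot"].round(3),"toolz",R[:,2].round(3),"F",s["wrist_force"].round(1),"gap",s["finger_gap"].round(1))
    print("shift tool mm",(R.T@(np.array(target)-p)).round(1))
E
python3 - <<'E'
from h import *
shift([471,258,188])
im=camera("wrist");r,m=blob(im,"red",(100,0,560,380));print(r,m.sum(),atz("wrist",r[0],190))
c=cv2.boxPoints(r);e=atz("wrist",c,190);print(e.round(1))
E
```

```text
Traceback (most recent call last):
  File "h.py", line 27, in shift
    print(s["clock"],"tcp",s["eef_pos"].round(1),"rpy",s["eef_rot"].round(3),"toolz",R[:,2].round(3),"F",s["wrist_force"].round(1),"gap",s["finger_gap"].round(1))
                                                                                                                                         ^^^^^^^^^^^^^^^^^^^^^
AttributeError: 'float' object has no attribute 'round'
```

```bash
sed -i 's/s\["finger_gap"\].round(1)/round(s["finger_gap"],1)/' h.py
python3 - <<'E'
from h import *
shift([471,258,188])
im=camera("wrist");r,m=blob(im,"red",(100,0,560,260));print(r,m.sum(),atz("wrist",r[0],195))
c=cv2.boxPoints(r);e=atz("wrist",c,195);print(e.round(1))
np.save("pics/w2.npy",im);cv2.imwrite("pics/w2.png",im[:,:,::-1])
E
```

```text
4.95 tcp [467.4 258.1 306.3] rpy [-3.119  0.045 -0.045] toolz [-0.043  0.024 -0.999] F [-0.1 -0.6 -1. ] gap 94.1
shift tool mm [  8.9   2.6 137. ]
((395.35198974609375, 233.67953491210938), (216.33438110351562, 68.81783294677734), 30.535829544067383) 1233 [[426.50664627 185.0144659  195.        ]]
[[458.2 295.6 195. ]
 [514.9 258.3 195. ]
 [384.8  44.2 195. ]
 [302.4  76.5 195. ]]
```

View pics/w2.png

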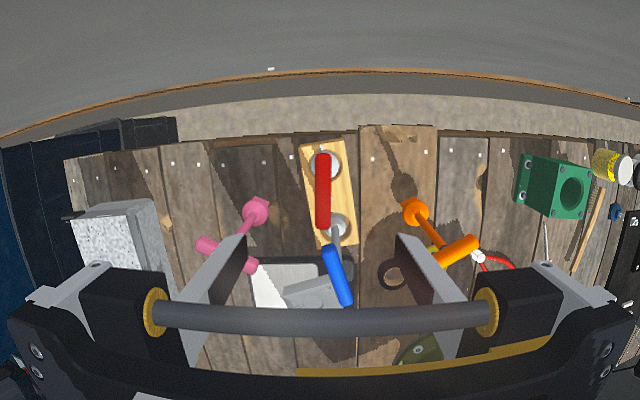

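Red bar at (323,153)–(323,228), between the fingers; blue bar at (338,275), below it; orange at (455,250), outside the right finger.

```bash
python3 - <<'E'
from h import *
im=np.load("pics/w2.npy");r,m=blob(im,"red",(300,140,345,240));print(r)
c=cv2.boxPoints(r);e=[(c[i]+c[(i+1)%4])/2 for i in range(4)];e=sorted(e,key=lambda p:-np.linalg.norm(p-r[0]))[:2]
w=atz("wrist",e,196);d=w[0]-w[1];print(w.round(1),w.mean(0),np.hypot(*d[:2]),np.degrees(np.arctan2(d[1],d[0])))
print("orange foot",atz("top",(318,226),10),"bar ends",atz("top",[(302,217),(333,202)],185))
E
```

```text
((322.5, 191.0), (76.0, 15.0), 90.0)
[[511.3 255.8 196. ]
 [435.4 259.2 196. ]] [473.32601141 257.53828349 196.        ] 75.92625727946744 -2.5833632009817866
orange foot [[390.62693397 115.39847183  10.        ]] bar ends [[374.78424411 145.02589314 185.        ]
 [403.1933162   85.87922221 185.        ]]
```

>>> arm_command:
  targets:
    - {"hand":1,"x":0.01,"y":0.0025,"z":0.03,"yaw":0}
    - {"hand":1,"x":0,"y":0,"z":0.04,"yaw":0}
    - {"hand":1,"x":0,"y":0,"z":0.035,"yaw":0}
    - {"hand":1,"x":0,"y":0,"z":0.02,"yaw":0}
    - {"hand":1,"x":0,"y":0,"z":0.01,"yaw":0}
    - {"hand":1,"x":0,"y":0,"z":0,"yaw":0}
    - {"hand":-1,"x":0,"y":0,"z":0,"yaw":0}
    - {"hand":-1,"x":0,"y":0,"z":0,"yaw":0}
    - {"hand":-1,"x":0,"y":0,"z":0,"yaw":0}
    - {"hand":-1,"x":0,"y":0,"z":0,"yaw":0}
  newtons: 40

```text
clock: 6.0
eef_pos: [472.7, 257.0, 171.8]
eef_rot: [-3.118, 0.043, -0.048]
wrist_force: [-0.4, -0.3, -0.1]
finger_gap: 65.3
finger_force: 0.0
```

>>> arm_command:
  targets:
    - {"hand":-1,"x":0,"y":0,"z":0,"yaw":0}
    - {"hand":-1,"x":0,"y":0,"z":0,"yaw":0}
    - {"hand":-1,"x":0,"y":0,"z":0,"yaw":0}
    - {"hand":-1,"x":0,"y":0,"z":0,"yaw":0}

```text
clock: 6.4
eef_pos: [472.6, 256.9, 171.2]
eef_rot: [-3.119, 0.044, -0.048]
wrist_force: [0.7, 0.3, 0.8]
finger_gap: 33.3
finger_force: 0.0
```

>>> arm_command:
  targets:
    - {"hand":-1,"x":0,"y":0,"z":0,"yaw":0}
    - {"hand":-1,"x":0,"y":0,"z":0,"yaw":0}
    - {"hand":-1,"x":0,"y":0,"z":0,"yaw":0}
    - {"hand":-1,"x":0,"y":0,"z":0,"yaw":0}
    - {"hand":-1,"x":0,"y":0,"z":0,"yaw":0}

```text
clock: 6.9
eef_pos: [472.6, 256.8, 171.3]
eef_rot: [-3.119, 0.044, -0.048]
wrist_force: [-0.2, -1.0, 0.9]
finger_gap: 15.9
finger_force: 40.0
```

>>> arm_command:
  targets:
    - {"hand":-1,"x":-0.001,"y":-0.0005,"z":-0.015,"yaw":0}
    - {"hand":-1,"x":-0.001,"y":-0.0005,"z":-0.02,"yaw":0}
    - {"hand":-1,"x":-0.001,"y":-0.0005,"z":-0.025,"yaw":0}
    - {"hand":-1,"x":-0.001,"y":-0.0005,"z":-0.025,"yaw":0}
    - {"hand":-1,"x":-0.001,"y":-0.0005,"z":-0.02,"yaw":0}
    - {"hand":-1,"x":0,"y":0,"z":-0.015,"yaw":0}
    - {"hand":-1,"x":0,"y":0,"z":0,"yaw":0}

```text
clock: 7.6
eef_pos: [473.2, 257.0, 292.9]
eef_rot: [-3.117, 0.042, -0.048]
wrist_force: [0.3, 0.3, -3.3]
finger_gap: 15.8
finger_force: 40.0
```

```bash
python3 - <<'E'
from h import *
shift([433,-151.5,310])
im=camera("scene");r,m=blob(im,"red",(200,30,400,140));print(r)
o=np.concatenate([im[40:230,210:350]],1);cv2.imwrite("pics/s2.png",cv2.resize(o,None,fx=3,fy=3)[:,:,::-1])
E
```

```text
7.6 tcp [473.2 257.  292.9] rpy [-3.117  0.042 -0.048] toolz [-0.04   0.026 -0.999] F [ 0.3  0.3 -3.3] gap 15.8
shift tool mm [-21.3 409.4  -7.2]
((286.32464599609375, 59.00307083129883), (10.983062744140625, 31.67337989807129), 70.55996704101562)
```

View pics/s2.png

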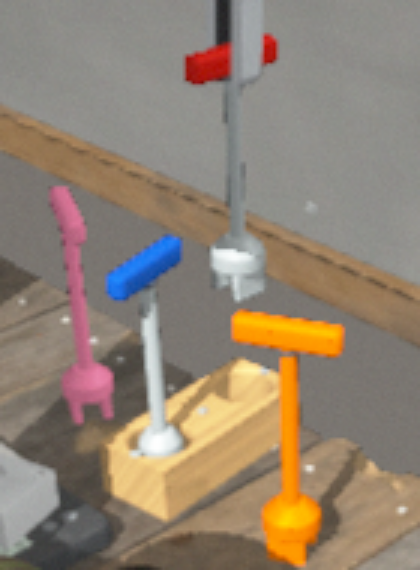

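Red key is clear of the rack and blue undisturbed (crop (145,345)).

>>> arm_command:
  targets:
    - {"hand":-1,"x":-0.002,"y":0.025,"z":0,"yaw":0}
    - {"hand":-1,"x":-0.002,"y":0.045,"z":0,"yaw":0}
    - {"hand":-1,"x":-0.002,"y":0.045,"z":0,"yaw":0}
    - {"hand":-1,"x":-0.002,"y":0.045,"z":0,"yaw":0}
    - {"hand":-1,"x":-0.002,"y":0.045,"z":0,"yaw":0}
    - {"hand":-1,"x":-0.002,"y":0.045,"z":0,"yaw":0}
    - {"hand":-1,"x":-0.002,"y":0.045,"z":0,"yaw":0}
    - {"hand":-1,"x":-0.002,"y":0.045,"z":0,"yaw":0}
    - {"hand":-1,"x":-0.002,"y":0.045,"z":0,"yaw":0}
    - {"hand":-1,"x":-0.003,"y":0.024,"z":0,"yaw":0}

```text
clock: 8.65
eef_pos: [430.8, -153.2, 281.4]
eef_rot: [-3.118, 0.046, -0.05]
wrist_force: [-0.5, 0.5, -3.6]
finger_gap: 15.6
finger_force: 40.0
```

>>> arm_command:
  targets:
    - {"hand":-1,"x":0,"y":0,"z":0,"yaw":-0.1}
    - {"hand":-1,"x":0,"y":0,"z":0,"yaw":-0.1}
    - {"hand":-1,"x":0,"y":0,"z":0,"yaw":-0.1}
    - {"hand":-1,"x":0,"y":0,"z":0,"yaw":-0.1}
    - {"hand":-1,"x":0,"y":0,"z":0,"yaw":0}
    - {"hand":-1,"x":0,"y":0,"z":0,"yaw":0}

```text
clock: 9.25
eef_pos: [431.5, -150.5, 282.1]
eef_rot: [-3.103, 0.033, 0.349]
wrist_force: [0.7, -0.2, -3.6]
finger_gap: 15.3
finger_force: 40.0
```

```bash
python3 - <<'E'
from h import *
shift([433,-151.5,294])
a=camera("scene");b=camera("top");np.save("pics/s3.npy",a);np.save("pics/t3.npy",b)
w=camera("wrist");np.save("pics/w3.npy",w)
o=np.zeros((600,800,3),np.uint8)
o[:600,:400]=cv2.resize(a[90:300,365:505],(400,600),interpolation=2)
o[:300,400:]=cv2.resize(b[150:250,380:513],(400,300),interpolation=2)
o[300:,400:]=cv2.resize(w[60:285,170:470],(400,300),interpolation=2)
cv2.imwrite("pics/c3.png",o[:,:,::-1])
E
```

```text
9.25 tcp [ 431.5 -150.5  282.1] rpy [-3.103  0.033  0.349] toolz [-0.044  0.025 -0.999] F [ 0.7 -0.2 -3.6] gap 15.3
shift tool mm [0.7 0.9 7.1]
```

View pics/c3.png

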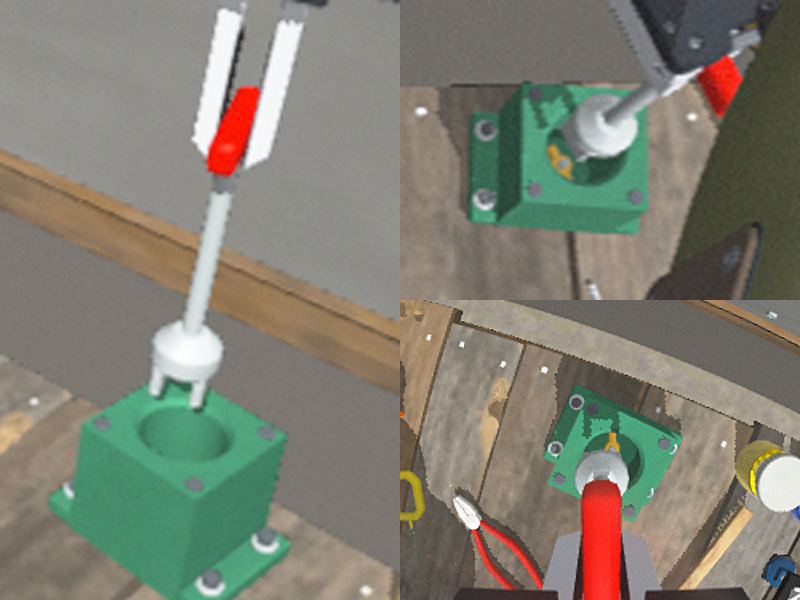

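```bash
python3 - <<'E'
from h import *
S=lambda x,y:(365+x/2.857,90+y/2.857);T=lambda x,y:(380+(x-400)/3.008,150+y/3)
print("dome",tri("scene",S(187,351),"top",T(604,126)))
g=tri("scene",S(222,190),"top",T(625,103));print("?shank",g)
for z in(112,116,124,130):print(z,atz("scene",S(187,351),z),atz("top",T(604,126),z))
print("shank top @z275",atz("scene",S(223,190),275), "hand mid",atz("scene",S(235,128),301))
print("bore",atz("scene",S(185,433),90))
E
```

```text
dome [ 429.73443578 -147.48691023  149.9596119 ]
?shank [ 426.57281637 -137.811623    251.57749465]
112 [[ 475.82733403 -123.30580556  112.        ]] [[ 440.53196003 -161.14098486  112.        ]]
116 [[ 470.95335441 -125.84857528  116.        ]] [[ 439.40550733 -159.71343041  116.        ]]
124 [[ 461.20539519 -130.93411472  124.        ]] [[ 437.15260194 -156.85832152  124.        ]]
130 [[ 453.89442577 -134.7482693   130.        ]] [[ 435.46292289 -154.71698984  130.        ]]
shank top @z275 [[ 409.82446224 -162.21738253  275.        ]] hand mid [[ 428.96152986 -152.91111029  301.        ]]
bore [[ 430.12563965 -155.4044908    90.        ]]
```

Bore, nut and key foot are in line within a few mm; the foot sits about 5 mm to +y, so I'll correct that, descend and watch the force.

```bash
python3 - <<'E'
from h import *
shift([434.8,-156.3,301.1]);shift([434.8,-156.3,206])
E
```

```text
9.4 tcp [ 431.7 -150.6  282.7] rpy [-3.103  0.032  0.35 ] toolz [-0.043  0.025 -0.999] F [-0.7 -0.2 -3.3] gap 15.9
shift tool mm [0.4 5.7 0.3]
9.4 tcp [ 431.7 -150.6  282.7] rpy [-3.103  0.032  0.35 ] toolz [-0.043  0.025 -0.999] F [-0.7 -0.2 -3.3] gap 15.9
shift tool mm [ 3.4  9.4 95.3]
```

>>> arm_command:
  targets:
    - {"hand":-1,"x":0,"y":0.006,"z":0,"yaw":0}
    - {"hand":-1,"x":0,"y":0,"z":0,"yaw":0}
    - {"hand":-1,"x":0.0005,"y":0.0005,"z":0.012,"yaw":0}
    - {"hand":-1,"x":0.0005,"y":0.0005,"z":0.012,"yaw":0}
    - {"hand":-1,"x":0.0005,"y":0.0005,"z":0.012,"yaw":0}
    - {"hand":-1,"x":0,"y":0.0005,"z":0.01,"yaw":0}
    - {"hand":-1,"x":0,"y":0,"z":0,"yaw":0}

```text
clock: 10.1
eef_pos: [433.4, -156.3, 235.0]
eef_rot: [-3.102, 0.034, 0.352]
wrist_force: [-0.5, -0.1, -4.0]
finger_gap: 15.5
finger_force: 40.0
```

```bash
python3 - <<'E'
from h import *
shift([434.8,-156.3,194])
a=camera("scene");w=camera("wrist")
o=np.zeros((600,800,3),np.uint8)
o[:600,:400]=cv2.resize(a[130:300,375:488],(400,600),interpolation=2)
o[:,400:]=cv2.resize(w[80:260,260:380],(400,600),interpolation=2)
cv2.imwrite("pics/c4.png",o[:,:,::-1])
E
```

```text
10.1 tcp [ 433.4 -156.3  235. ] rpy [-3.102  0.034  0.352] toolz [-0.045  0.026 -0.999] F [-0.5 -0.1 -4. ] gap 15.5
shift tool mm [ 2.7  2.1 59.9]
```

View pics/c4.png

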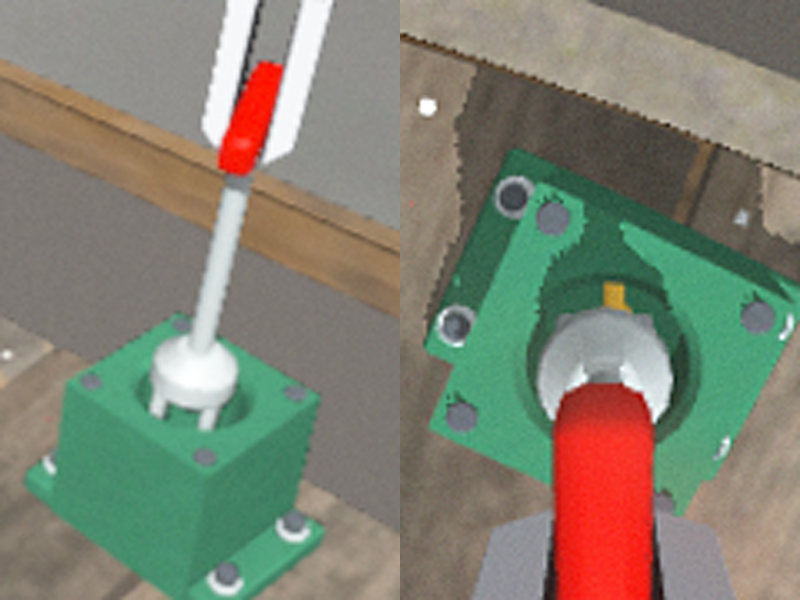

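Foot is in the bore mouth with about 2 mm to correct toward tool +y; continuing down.

>>> arm_command:
  targets:
    - {"hand":-1,"x":0.0005,"y":0.001,"z":0.01,"yaw":0}
    - {"hand":-1,"x":0.0005,"y":0.001,"z":0.01,"yaw":0}
    - {"hand":-1,"x":0.0005,"y":0.0005,"z":0.01,"yaw":0}
    - {"hand":-1,"x":0.0005,"y":0.0005,"z":0.01,"yaw":0}
    - {"hand":-1,"x":0,"y":0,"z":0.005,"yaw":0}
    - {"hand":-1,"x":0,"y":0,"z":0,"yaw":0}

```text
clock: 10.8
eef_pos: [434.7, -157.4, 190.8]
eef_rot: [-3.103, 0.033, 0.352]
wrist_force: [-0.1, 1.1, -3.9]
finger_gap: 15.6
finger_force: 40.0
```

>>> arm_command:
  targets:
    - {"hand":-1,"x":0,"y":0,"z":0.005,"yaw":0}
    - {"hand":-1,"x":0,"y":0,"z":0.004,"yaw":0}
    - {"hand":-1,"x":0,"y":0,"z":0.003,"yaw":0}
    - {"hand":-1,"x":0,"y":0,"z":0,"yaw":0}

```text
clock: 11.2
eef_pos: [434.3, -157.2, 179.3]
eef_rot: [-3.103, 0.032, 0.352]
wrist_force: [-0.1, -0.7, -3.7]
finger_gap: 16.0
finger_force: 40.0
```

Over the wings with no contact force; the last few mm to the bottom.

>>> arm_command:
  targets:
    - {"hand":-1,"x":0,"y":0,"z":0.002,"yaw":0}
    - {"hand":-1,"x":0,"y":0,"z":0.001,"yaw":0}
    - {"hand":-1,"x":0,"y":0,"z":0.001,"yaw":0}
    - {"hand":-1,"x":0,"y":0,"z":0,"yaw":0}

```text
clock: 11.6
eef_pos: [434.4, -157.2, 175.7]
eef_rot: [-3.104, 0.031, 0.352]
wrist_force: [0.7, 0.8, -2.1]
finger_gap: 15.5
finger_force: 40.0
```

>>> arm_command:
  targets:
    - {"hand":-1,"x":0,"y":0,"z":0.001,"yaw":0}
    - {"hand":-1,"x":0,"y":0,"z":0.001,"yaw":0}
    - {"hand":-1,"x":0,"y":0,"z":0,"yaw":0}

```text
clock: 11.9
eef_pos: [435.0, -157.3, 175.4]
eef_rot: [-3.106, 0.029, 0.352]
wrist_force: [-2.3, 3.3, 14.6]
finger_gap: 15.9
finger_force: 40.0
```

>>> arm_command:
  targets:
    - {"hand":-1,"x":0,"y":-0.0005,"z":-0.0005,"yaw":0.1}
    - {"hand":-1,"x":0,"y":-0.0005,"z":0,"yaw":0.1}
    - {"hand":-1,"x":0,"y":-0.0005,"z":0,"yaw":0.1}
    - {"hand":-1,"x":0,"y":-0.0005,"z":0,"yaw":0.1}
    - {"hand":-1,"x":0,"y":-0.0005,"z":0,"yaw":0.1}
    - {"hand":-1,"x":0,"y":-0.0005,"z":0,"yaw":0.1}
    - {"hand":-1,"x":0,"y":0,"z":0,"yaw":0}

```text
clock: 12.6
eef_pos: [434.9, -154.2, 175.3]
eef_rot: [-3.128, 0.044, -0.252]
wrist_force: [1.6, 1.0, 6.3]
finger_gap: 15.8
finger_force: 40.0
```

```bash
python3 - <<'E'
from h import *
shift([438,-151.5,194]);s=manip.read_state();print(s["moment"],s["joints"].round(3))
E
```

```text
12.6 tcp [ 434.9 -154.2  175.3] rpy [-3.128  0.044 -0.252] toolz [-0.04   0.024 -0.999] F [1.6 1.  6.3] gap 15.8
shift tool mm [ 1.5 -3.7  0.3]
[ 0.41895281 -0.49853137 -0.01800721] [-0.424  0.159  1.768  0.006  1.261  1.397]
```

>>> arm_command:
  targets:
    - {"hand":-1,"x":0,"y":-0.0005,"z":0,"yaw":0.1}
    - {"hand":-1,"x":0,"y":-0.0005,"z":0,"yaw":0.1}
    - {"hand":-1,"x":0,"y":-0.0005,"z":0,"yaw":0.1}
    - {"hand":-1,"x":0,"y":-0.0005,"z":0,"yaw":0.1}
    - {"hand":-1,"x":0,"y":-0.0005,"z":0,"yaw":0.1}

```text
clock: 13.1
eef_pos: [435.9, -152.3, 175.2]
eef_rot: [3.132, 0.045, -0.753]
wrist_force: [1.8, -0.4, 3.5]
finger_gap: 15.9
finger_force: 40.3
```

```bash
python3 - <<'E'
from h import *
shift([438,-151.5,194]);s=manip.read_state();print(s["moment"],s["joints"].round(3))
E
```

```text
13.1 tcp [ 435.9 -152.3  175.2] rpy [ 3.132  0.045 -0.753] toolz [-0.04   0.024 -0.999] F [ 1.8 -0.4  3.5] gap 15.9
shift tool mm [ 0.2 -1.8  0.2]
[-0.06997457 -0.37442484  0.53019026] [-0.419  0.16   1.767  0.006  1.26   1.903]
```

>>> arm_command:
  targets:
    - {"hand":-1,"x":0,"y":0,"z":0,"yaw":0.05}
    - {"hand":-1,"x":0,"y":0,"z":0,"yaw":0.05}
    - {"hand":-1,"x":0,"y":0,"z":0,"yaw":0}

```text
clock: 13.4
eef_pos: [435.8, -152.3, 175.2]
eef_rot: [3.127, 0.044, -0.849]
wrist_force: [1.6, -1.2, 6.0]
finger_gap: 15.9
finger_force: 42.2
```

```bash
python3 - <<'E'
from h import *
shift([438,-151.5,194]);s=manip.read_state();print(s["moment"],s["joints"].round(3))
w=camera("wrist");a=camera("scene");o=np.zeros((600,800,3),np.uint8)
o[:,400:]=cv2.resize(w[80:260,260:380],(400,600),interpolation=2)
o[:600,:400]=cv2.resize(a[130:300,375:488],(400,600),interpolation=2)
cv2.imwrite("pics/c5.png",o[:,:,::-1])
E
```

```text
13.4 tcp [ 435.8 -152.3  175.2] rpy [ 3.127  0.044 -0.849] toolz [-0.04   0.023 -0.999] F [ 1.6 -1.2  6. ] gap 15.9
shift tool mm [ 0.  -1.9  0.2]
[-0.09930017 -0.48744099  0.95564224] [-0.419  0.16   1.767  0.005  1.261  1.999]
```

Moment about z climbs (0.53 → 0.96 N m) with under 0.1 rad more: the nut is at its stop. Relieve the twist and release.

>>> arm_command:
  targets:
    - {"hand":-1,"x":0,"y":0,"z":0,"yaw":-0.05}
    - {"hand":-1,"x":0,"y":0,"z":0,"yaw":-0.05}
    - {"hand":-1,"x":0,"y":0,"z":0,"yaw":0}
    - {"hand":0.2,"x":0,"y":0,"z":0,"yaw":0}
    - {"hand":0.2,"x":0,"y":0,"z":0,"yaw":0}
    - {"hand":0.2,"x":0,"y":0,"z":0,"yaw":0}
    - {"hand":0.2,"x":0,"y":0,"z":0,"yaw":0}
    - {"hand":0.2,"x":0,"y":0,"z":0,"yaw":0}
    - {"hand":0.2,"x":0,"y":0,"z":0,"yaw":0}

```text
clock: 14.4
eef_pos: [435.0, -151.9, 174.2]
eef_rot: [3.131, 0.048, -0.749]
wrist_force: [-0.3, 1.1, 0.2]
finger_gap: 55.5
finger_force: 0.0
```

>>> arm_command:
  targets:
    - {"hand":0.2,"x":0,"y":0,"z":-0.01,"yaw":0}
    - {"hand":0.2,"x":0,"y":0,"z":-0.015,"yaw":0}
    - {"hand":0.2,"x":0,"y":0,"z":-0.02,"yaw":0}
    - {"hand":0.2,"x":0,"y":0,"z":-0.03,"yaw":0}
    - {"hand":0.2,"x":0,"y":0,"z":-0.03,"yaw":0}
    - {"hand":0.2,"x":0,"y":0,"z":-0.02,"yaw":0}
    - {"hand":0.2,"x":0,"y":0,"z":0,"yaw":0}
    - {"hand":0.2,"x":0,"y":0,"z":0,"yaw":0}

```text
clock: 15.2
eef_pos: [440.2, -155.0, 298.8]
eef_rot: [3.131, 0.048, -0.749]
wrist_force: [-0.4, -0.5, -1.2]
finger_gap: 56.3
finger_force: 0.0
```

```bash
python3 - <<'E'
from h import *
shift([438,-151.5,194])
w=camera("wrist");a=camera("scene");o=np.zeros((600,800,3),np.uint8)
o[:,400:]=cv2.resize(w[60:285,220:370],(400,600),interpolation=2)
o[:600,:400]=cv2.resize(a[80:320,240:490],(400,600))
cv2.imwrite("pics/c6.png",o[:,:,::-1])
E
```

```text
15.2 tcp [ 440.2 -155.   298.8] rpy [ 3.131  0.048 -0.749] toolz [-0.043  0.025 -0.999] F [-0.4 -0.5 -1.2] gap 56.3
shift tool mm [  1.1  -2.2 123.8]
```

View pics/c6.png

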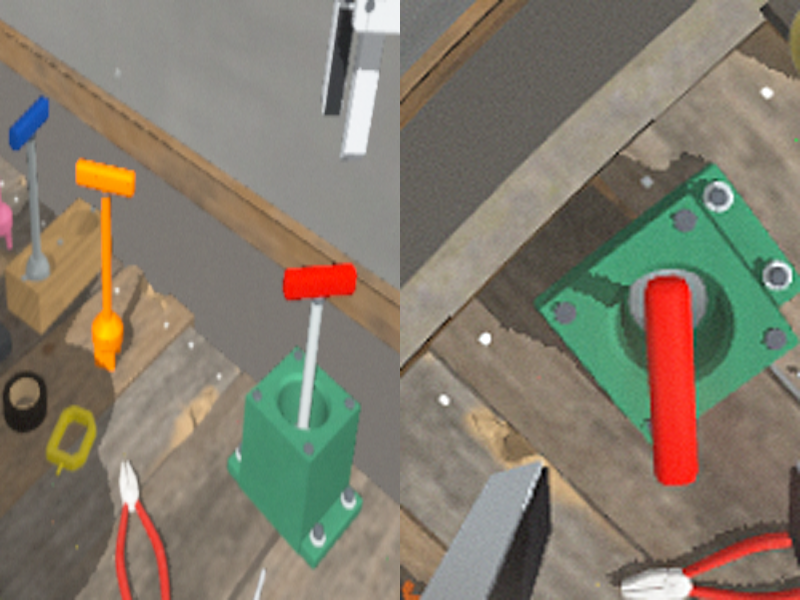

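Red key stands in the bore, blue in the rack. Checking its lean and handle angle numerically.

```bash
python3 - <<'E'
from h import *
w=camera("wrist");a=camera("scene");t=camera("top")
r,m=blob(w,"red",(300,155,345,245));rs,_=blob(a,"red",(405,180,470,205))
print(r,rs,"handle",tri("wrist",r[0],"scene",rs[0]))
c=cv2.boxPoints(r);e=[(c[i]+c[(i+1)%4])/2 for i in range(4)];e=sorted(e,key=lambda p:-np.linalg.norm(p-r[0]))[:2]
x=atz("wrist",e,198);d=x[0]-x[1];print(x.mean(0),np.hypot(*d[:2]),np.degrees(np.arctan2(d[1],d[0])))
rb,_=blob(a,"blue",(240,112,280,145));print("blue",rb[0])
E
```

```text
((321.26910400390625, 202.07366943359375), (78.35462188720703, 17.239715576171875), 87.56334686279297) ((439.4645690917969, 191.98519897460938), (12.762786865234375, 45.512577056884766), 86.05481719970703) handle [ 436.44337092 -153.67022953  192.76196332]
[ 436.59757335 -153.95327237  198.        ] 77.20664824053232 -40.48961953197583
blue (257.88458251953125, 129.07693481445312)
```

```bash
python3 -c "
from cell import manip
print(manip.sign_off())"
```

```text
the job is handed in; nothing more can be done
None
```

The job is handed in at about 15 s of the 42 s allowed, though `sign_off()` returned no verdict: the nut went to its stop (twist rose to about 1 N m; the nut itself was hidden under the socket), the red key stands upright in the bore about 0.02 rad off vertical, and the blue key has not moved in its hole.

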